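Balance a ballasted neck blank on the post

TASK

Find where the wooden neck blank balances by lifting it off its rest at trial points and feeling which end is heavy, for its weight is hidden inside. Then set it gently on the narrow top of the balance post, square with the post's base, so that it lies level by itself when you let go. Do not drop it, let it tip over or press it hard on the post, and leave the other things on the bench alone.

Things in the scene. Friction and masses are not known exactly. Their poses are not given: they have to be found in the camera images.
- neck_mid (a point): Middle (half-way along, across and up) of the loose neck blank: a rigid brown hardwood bar 340 long, 26 wide, 36 high, upright sides, dark fingerboard with brass frets on top. The last 60 at the head end lack the fingerboard and are 30 high. x along the bar to the head end, y across, z up. It starts lying on the rest, underside 20 above the bench. Grip it across its 26 width.
- neck: The same neck blank; origin half-way along at the underside, 18 below neck_mid, same axes. It weighs 0.45 to 0.6 kg. Ballast glued inside, out of sight, puts its balance point anywhere up to 70 to either side of the middle along x, central in y; nothing outside shows where.
- rest: Fixed grey-painted rest, base 300 x 70 x 6, with two cork-topped crossbars (30 x 60) 110 either side of its middle, tops 20 above the bench. Origin: centre of its underside. x along its length, z up. The neck blank lies along it.
- stand: Fixed balance post: dark steel base 100 x 100 x 12 with an upright steel column (28 thick) that carries a small flat green pad on a spring. Origin: centre of the base's underside, on the bench. z up.
- stand_top (a point): Centre of the upper face of the green pad, 60 above the bench when free. The pad is 22 along its x and 36 along its y, square with the base. It stays flat and springs straight down, 1 per 2.5 N, 8 at most. The neck blank must lie along this x, either end first; it stays level only if its balance point is over the pad, within 11 of its centre.
- screwdriver: Bystander, to be left alone: red-handled screwdriver, 150 long, lying between rest and post. Origin at its underside.
- cork_block: Bystander, to be left alone: cork sanding block 70 x 40 x 30. Origin at its underside.
- glue: Bystander, to be left alone: white glue bottle, 130 high. Origin at its underside.
- jar: Bystander, to be left alone: clear cup, 80 high. Origin at its underside.
- plane: Bystander, to be left alone: hand plane with wooden handle, 200 long. Origin at its underside.
- chisel: Bystander, to be left alone: chisel with wooden handle, 240 long. Origin at its underside.
- trysquare: Bystander, to be left alone: try square, wood and steel. Origin at its underside.
- offcut: Bystander, to be left alone: dark wood offcut 110 x 50 x 22. Origin at its underside.
Not all that is in view belongs to the job. Leave any purple or turquoise look-alike of the stand alone.

How it is judged:
By the outcome, as a careful person would: the job done as asked, in the order asked, and still so for the second after the job is handed in, with the robot touching nothing.
It also fails if it takes over 64 s, if anything falls off the work surface, if the arm or the gripper's body presses on something with over 40 N, if the wrist force passes 120 N, or if a joint passes its speed limit or range.

ROBOT

A 7-joint arm with a two-finger parallel gripper is mounted at the origin on the work surface. World frame = base frame: x ahead of the robot, y to its left, z up, the work surface at z = 0. Lengths are in m, angles in rad, forces in N, time in s.
With the tool pointing down it reaches from about 0.4 to 0.75 m from the base axis. Payload 19.5 kg.
Tool frame: the origin (TCP) lies midway between the tips of the shut fingers; the grasp point (between the pads) lies 19 mm behind it; x points along the fingers, y is the direction in which the jaws open and shut, and the axes are right-handed (so a half turn about x gives the same grasp; the last joint's range is limited). The gripper opens to 85 mm and grips with 20 to 120 N. Pads are 22 mm wide; open, the fingers measure 114 mm over their backs; the gripper's body (76 mm by 85 mm) begins 54 mm behind the grasp point. The pads swing forward as they close: fully open they stand 13 mm farther back than shut.
Start: joints at [1.246, 0.707, -0.028, 1.485, 0.022, 0.951, -0.075], TCP at [0.16, -0.552, 0.231] pointing down, gripper open.
Joint ranges: [-2.71, 2.71], [-0.32, 2.16], [-1.57, 1.52], [0, 2.45], [-1.46, 4.6], [0, 2.02], [-2.83, 2.83]. Speed limits (rad/s): [1.89, 1.89, 2.57, 2.57, 3.01, 3.01, 3.01].

INTERFACE

Orientations are given as a rotation vector (axis times angle).
In Python, from bench import * gives the robot as it stands.
- The arm moves only by the shell command python3 -m creep 'ROWS' [FORCE]. ROWS is JSON, a list that holds one entry, the list of rows, each a list of 7 numbers: the turn, a rotation vector about the world's x, y, z in units of 5 degrees (1.0 is 5 degrees), then the shift along the world's x, y, z in m, then the finger opening in m, from 0 to 0.0854. In form: [[[rx, ry, rz, tx, ty, tz, jaw], ...]]. A call has exactly 8 rows; each row is the pose to reach, as a shift and turn from the pose commanded when the call began; what a row does not reach only later rows make up. A row lasts 1/10 s, in which the tool goes at most 50 mm and 8.59 degrees, less where a joint would pass 70% of its speed; a pose out of reach is approached as far as the arm can. A call with a gripper value outside its range is refused whole. The fingers move at their own pace and stop on an object; FORCE is the grip in N (left out, the last holds). Time passes only in rows, so rows that repeat a pose let the fingers close, or fill a call up. It gives the time, the measured TCP pose, the force and the opening at its end, in the units of the state.
- sense(): the state, without advancing time (a new reading comes with each control period).
- get_image(name): name is "scene" or "top" or "wrist"; returns (picture, depth): 384x512x3 uint8, red, green, blue; 384x512 float32, m along the optical axis (not along the pixel's ray), 0 where there is no reading.
- camera_params(name): a dict with "camera_matrix" (3x3 intrinsics, pixels), "rvec" (rotation vector, rad) and "tvec" (3), from world to camera coordinates, as OpenCV has them. Camera axes: x right, y down, z forward; pixel columns grow to the right and rows downward; lengths in m; the calibration is good to about 2 mm. The wrist camera is an equidistant fisheye: a pixel r from the principal point sees the ray r / f radians off the axis. A picture is of the moment at which its call begins: read the wrist's pose just before it. camera_params takes no time and is no camera call; for the wrist camera it gives the pose at the moment of the call.
- sign_off(): hands the job in, once; it reports no verdict.
The state is a dict: "time": time; "joints": joint angles; "qvel": joint speeds; "effort": joint torques, N m; "tcp_pos": TCP position; "tcp_rot": TCP orientation; "force": force on the tool from outside, world axes, zero at the start; "wrist_torque": the same for the moment, N m; "finger_gap": finger opening in m.
Only numpy, scipy, OpenCV 4.12 (cv2) and the standard library are available. Lean on these libraries where they do the work, as an engineer would, in place of code of your own. Each camera call takes 0.05 s, during which the arm holds its last target.

## Working session

There is one attempt and no reset: what is moved stays moved. The work goes in short steps, Python scripts to look and compute and a shell command to move; the robot and the scene stay as the last step left them, time stands still between calls to the robot, and variables do not carry over. Pictures are saved under pics/ and viewed, and the job is handed in when it is done.

```bash
ls; mkdir -p pics
python3 - <<'E'
from bench import *
import cv2
s=sense(); print({k:np.round(v,4) if not isinstance(v,float) else v for k,v in s.items()} if 'np' in globals() else s)
for n in ("scene","top"):
    p,d=get_image(n); cv2.imwrite(f"pics/{n}0.png",p[:,:,::-1]); import numpy as np
    np.save(f"pics/{n}0.npy",d); np.save(f"pics/{n}0p.npy",p); print(n,camera_params(n))
E
```

```text
pics
{'time': 0.0, 'joints': array([ 1.24630081,  0.70707438, -0.02763426,  1.48501383,  0.02201751,
        0.95086117, -0.07553528]), 'qvel': array([-0.00081732,  0.00106277,  0.0015246 ,  0.00084809, -0.00042015,
       -0.00089069,  0.00059058]), 'effort': array([-5.46757710e-04, -8.83222175e+01,  1.23441394e+00, -2.36165249e+01,
        1.69327122e-02,  6.51331808e-03, -1.64677786e-06]), 'tcp_pos': array([ 0.16037989, -0.55191119,  0.23084024]), 'tcp_rot': array([ 2.07007802,  0.29577082, -2.07046243]), 'force': array([-0.177472  ,  0.05237969, -0.18301968]), 'wrist_torque': array([-0.00227419, -0.00055777,  0.04828763]), 'finger_gap': 0.08548653727437629}
scene {'camera_matrix': array([[464.41075534,   0.        , 250.17484649],
       [  0.        , 464.41075534, 180.17333653],
       [  0.        ,   0.        ,   1.        ]]), 'rvec': array([ 1.08769179,  2.55883136, -0.80016113]), 'tvec': array([ 0.3688478 , -0.28264893,  1.76564898])}
top {'camera_matrix': array([[376.16420578,   0.        , 262.44986129],
       [  0.        , 376.16420578, 193.22994858],
       [  0.        ,   0.        ,   1.        ]]), 'rvec': array([ 2.10804385, -2.16078744,  0.15706147]), 'tvec': array([0.01320605, 0.54984128, 1.07791066])}
```

View pics/scene0.png

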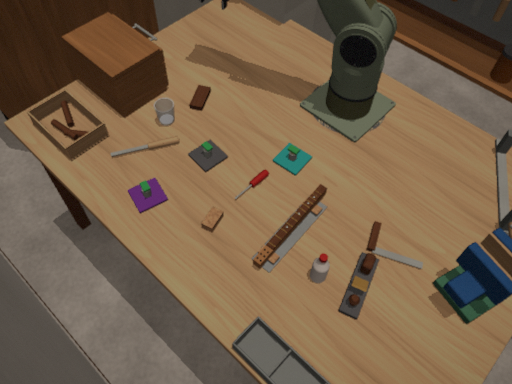

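View pics/top0.png

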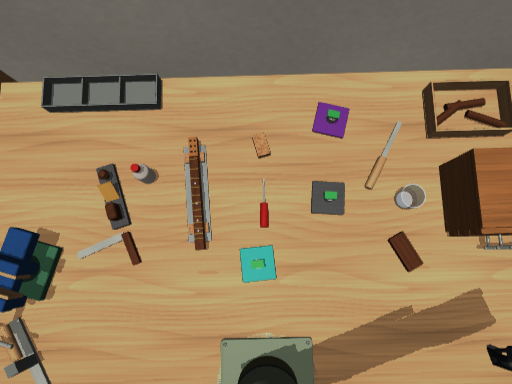

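The top view shows the neck and rest around (197,193) with the head end (pegs) up, at about (194,140). The true dark-grey stand is at (327,198), and purple (332,120) and turquoise (258,263) are decoys. The screwdriver is at (264,205) and the glue at (142,172). Next I measure these.

```bash
cat > h.py <<'E'
import numpy as np, cv2
def cam(n):
    from bench import camera_params
    c=camera_params(n); return c["camera_matrix"],cv2.Rodrigues(np.array(c["rvec"]))[0],np.array(c["tvec"])
def world(n,d):
    K,R,t=cam(n); v,u=np.mgrid[0:d.shape[0],0:d.shape[1]]
    P=np.stack([(u-K[0,2])/K[0,0]*d,(v-K[1,2])/K[1,1]*d,d],-1)
    return (P-t)@R
def ray(n,uv,z):
    K,R,t=cam(n); uv=np.atleast_2d(uv)
    r=np.c_[(uv-[K[0,2],K[1,2]])/K[0,0],np.ones(len(uv))]@R; o=-t@R
    return o+r*((z-o[2])/r[:,2])[:,None]
E
python3 - <<'E'
from h import *
p=np.load('pics/top0p.npy'); d=np.load('pics/top0.npy'); W=world('top',d)
z=W[...,2]; ok=d>0
print("bench z",np.median(z[300:330,100:200][ok[300:330,100:200]]))
def rep(name,m):
    n,l,st,_=cv2.connectedComponentsWithStats(m.astype(np.uint8)); 
    k=1+np.argmax(st[1:,4]); m=l==k; c,_=cv2.findContours(m.astype(np.uint8),cv2.RETR_EXTERNAL,cv2.CHAIN_APPROX_NONE)
    Q=W[m]; r=cv2.minAreaRect((Q[:,:2]*1000).astype(np.float32)); print(name,m.sum(),np.round(r,2).tolist() if 0 else r,"z",np.percentile(Q[:,2],[5,50,95]).round(4),"mean",Q.mean(0).round(4)); return m
box=lambda a,b,c,e:(lambda m:(m.__setitem__((slice(b,e),slice(a,c)),True),m)[1])(np.zeros(d.shape,bool))
B=box(175,125,220,260)
m=rep('neck top',B&(z>0.04)&ok)
m2=rep('neck fb',B&(z>0.053)&ok)
rep('rest+neck',B&(z>0.003)&ok)
S=box(305,172,352,222)
hsv=cv2.cvtColor(p,cv2.COLOR_RGB2HSV)
g=(hsv[...,0]>45)&(hsv[...,0]<80)&(hsv[...,1]>120)
gm=rep('pad',S&g); gm=rep('pad high',S&(z>0.05)&ok); rep('base',S&(z>0.004)&ok)
S2=S&(hsv[...,2]<110)&(hsv[...,1]<90); rep('base dark',S2|(S&g))
for nm,bx in dict(screw=(255,175,272,232),glue=(125,158,158,188),cork=(250,130,274,160)).items():
    rep(nm,box(*bx)&(z>0.004)&ok)
big=cv2.resize(p[120:270,120:360],None,fx=3.3,fy=3.3,interpolation=cv2.INTER_CUBIC); cv2.imwrite('pics/t1.png',big[:,:,::-1])
E
```

```text
bench z 0.0013120088096281078
neck top 1093 ((558.1272583007812, 197.52066040039062), (339.65814208984375, 27.75950050354004), 4.1350579261779785) z [0.0474 0.0563 0.0602] mean [0.5523 0.1963 0.0554]
neck fb 837 ((528.1458740234375, 195.36705017089844), (279.3704528808594, 27.698225021362305), 4.0943121910095215) z [0.0541 0.0571 0.0604] mean [0.526  0.1953 0.0571]
rest+neck 2416 ((565.9794311523438, 202.27944946289062), (371.263427734375, 89.33541107177734), 5.554800987243652) z [0.0042 0.0235 0.0593] mean [0.5561 0.1978 0.031 ]
pad 95 ((541.4950561523438, -199.09588623046875), (35.14800262451172, 30.24616050720215), 83.57552337646484) z [0.0557 0.0603 0.0636] mean [ 0.5375 -0.1981  0.0592]
pad high 99 ((536.9796752929688, -198.87643432617188), (35.306453704833984, 22.09812355041504), 82.47080993652344) z [0.0557 0.0601 0.0636] mean [ 0.5363 -0.1986  0.06  ]
base 1086 ((539.6473388671875, -200.487060546875), (107.28011322021484, 111.17366790771484), 81.40531158447266) z [0.0084 0.0127 0.0597] mean [ 0.5355 -0.1977  0.017 ]
base dark 1034 ((538.8488159179688, -199.01419067382812), (99.45452880859375, 101.79591369628906), 84.90094757080078) z [0.0089 0.0128 0.06  ] mean [ 0.5365 -0.1975  0.017 ]
screw 269 ((523.4766235351562, -0.027765274047851562), (149.58981323242188, 29.532575607299805), 2.6758902072906494) z [0.0119 0.0225 0.0284] mean [ 0.5014 -0.0026  0.0212]
glue 372 ((629.8758544921875, 372.06976318359375), (91.12120056152344, 57.327354431152344), 69.08296203613281) z [0.01   0.0858 0.1316] mean [0.6126 0.3466 0.0775]
cork 324 ((712.0828247070312, 0.7865562438964844), (83.51852416992188, 44.95762634277344), 15.842978477478027) z [0.0112 0.0303 0.034 ] mean [0.7024 0.0008 0.0287]
```

View pics/t1.png

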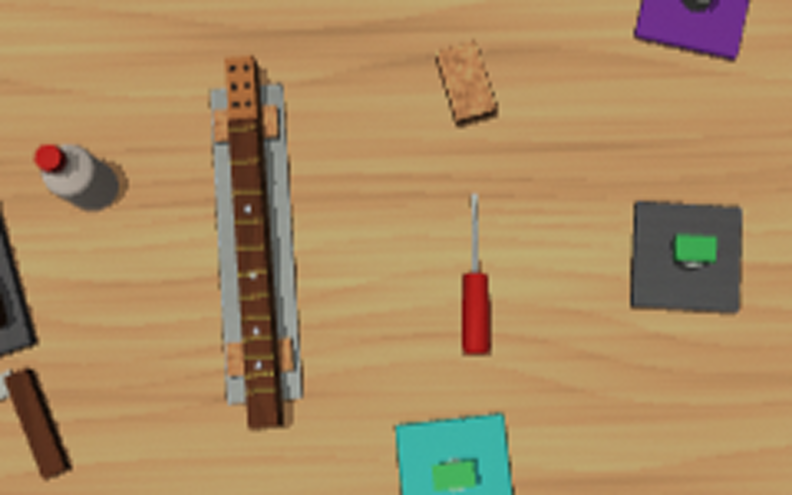

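Run:
```python
from h import *
from scipy.spatial.transform import Rotation as R
T=R.from_rotvec([2.07007802,0.29577082,-2.07046243]).as_matrix(); print(T.round(3))
p=np.load('pics/top0p.npy'); d=np.load('pics/top0.npy'); W=world('top',d)
z=W[...,2]
ya=np.arctan2(T[1,1],T[0,1])*57.2958; print("tool y yaw",ya)
# base yaw from hough-less line fits in colour: dark mask contour rect in pixel at z=0.012
hsv=cv2.cvtColor(p,cv2.COLOR_RGB2HSV); roi=(slice(172,222),slice(305,352))
m=np.zeros(d.shape,np.uint8); m[roi]=((hsv[...,2]<110)&(hsv[...,1]<90)|(hsv[...,0]>45)&(hsv[...,0]<80)&(hsv[...,1]>120))[roi]
c=max(cv2.findContours(m,cv2.RETR_EXTERNAL,cv2.CHAIN_APPROX_NONE)[0],key=len)[:,0].astype(float)
w=ray('top',c,0.012)[:,:2]; print(cv2.minAreaRect((w*1000).astype(np.float32)))
cen=(w.max(0)+w.min(0))/2
q=w-cen
for nm,sel,ax in (('+x',(q[:,0]>.04)&(abs(q[:,1])<.035),0),('-x',(q[:,0]<-.04)&(abs(q[:,1])<.035),0),('+y',(q[:,1]>.04)&(abs(q[:,0])<.035),1),('-y',(q[:,1]<-.04)&(abs(q[:,0])<.035),1)):
    a=w[sel]; f=np.polyfit(a[:,1-ax]-cen[1-ax],a[:,ax],1); s=np.degrees(np.arctan(f[0])); print(nm,len(a),'yaw',-s if ax==0 else s,'pos',f[1])
print(cen)
# same in scene for the base
ps=np.load('pics/scene0p.npy'); hs=cv2.cvtColor(ps,cv2.COLOR_RGB2HSV)
m=np.zeros(d.shape,np.uint8); roi=(slice(136,174),slice(184,232)); m[roi]=((hs[...,2]<110)&(hs[...,1]<90)|(hs[...,0]>45)&(hs[...,0]<80)&(hs[...,1]>120))[roi]
c=max(cv2.findContours(m,cv2.RETR_EXTERNAL,cv2.CHAIN_APPROX_NONE)[0],key=len)[:,0].astype(float)
w=ray('scene',c,0.012)[:,:2];print('scene base',cv2.minAreaRect((w*1000).astype(np.float32)))
for n,P,H,roi in (('top',p,hsv,(slice(172,222),slice(305,352))),('scene',ps,hs,(slice(136,174),slice(184,232)))):
    m=np.zeros(d.shape,np.uint8); m[roi]=((H[...,0]>45)&(H[...,0]<80)&(H[...,1]>120)&(H[...,2]>120))[roi]
    c=max(cv2.findContours(m,cv2.RETR_EXTERNAL,cv2.CHAIN_APPROX_NONE)[0],key=len)[:,0].astype(float)
    w=ray(n,c,0.06)[:,:2];print(n,'pad',m.sum(),cv2.minAreaRect((w*1000).astype(np.float32)))
# neck edges on the top face
m=((z>0.04)&(d>0)).astype(np.uint8); m[:125]=0;m[260:]=0;m[:,:175]=0;m[:,220:]=0
pts=W[m>0]; 
xs=np.arange(.42,.70,.01); E=[]
for x in xs:
    s=pts[abs(pts[:,0]-x)<.006]; E.append(((s[:,1].max()+s[:,1].min())/2))
print('neck yaw',np.degrees(np.arctan(np.polyfit(xs,E,1)[0])), np.polyval(np.polyfit(xs,E,1),.558))
```

```text
[[-0.     0.279 -0.96 ]
 [ 0.001 -0.96  -0.279]
 [-1.    -0.001  0.   ]]
tool y yaw -73.79770293691017
((537.4591064453125, -198.7039337158203), (99.65473937988281, 98.75630187988281), 84.8514404296875)
+x 23 yaw -4.725022155678093 pos 0.5858411362719522
-x 23 yaw -5.189694483571346 pos 0.48947273062958524
+y 23 yaw -5.870522535380702 pos -0.15007315503247332
-y 23 yaw -6.955559761317605 pos -0.24724255090853273
[ 0.53707411 -0.19856852]
scene base ((538.329345703125, -200.29928588867188), (101.07962036132812, 98.83251953125), 84.91844940185547)
top pad 87 ((538.2477416992188, -199.6451873779297), (32.162254333496094, 20.890958786010742), 87.15139770507812)
scene pad 32 ((535.8272094726562, -202.4080352783203), (29.49516487121582, 13.104689598083496), 83.68670654296875)
neck yaw 4.0676118281258065 0.1972768028804426
```

```bash
python3 -m creep '[[[0,0,-0.4,0.045,0.02,0,0.0854],[0,0,-0.8,0.085,0.045,0,0.0854],[0,0,-1.2,0.125,0.07,0,0.0854],[0,0,-1.6,0.165,0.1,0,0.0854],[0,0,-2,0.2,0.13,0,0.0854],[0,0,-2.42,0.23,0.165,0,0.0854],[0,0,-2.42,0.255,0.205,0,0.0854],[0,0,-2.42,0.27,0.245,0,0.0854]]]'
```

```text
time: 0.9
tcp_pos: [0.4319, -0.305, 0.2308]
tcp_rot: [2.185, 0.08, -2.185]
force: [0.5, -0.7, 0.5]
finger_gap: 0.0857
```

Run:
```python
from bench import *; import cv2,numpy as np
s=sense(); p,d=get_image("wrist"); cv2.imwrite("pics/w0.png",p[:,:,::-1]); print(camera_params("wrist")); print(s['tcp_pos'],s['force'],s['wrist_torque'],s['joints'])
```

```text
{'camera_matrix': array([[297.31863964,   0.        , 255.29471396],
       [  0.        , 297.31863964, 191.23178122],
       [  0.        ,   0.        ,   1.        ]]), 'rvec': array([-2.13794141,  1.97221684,  0.30392364]), 'tvec': array([-0.33137031,  0.35270372,  0.5017941 ])}
[ 0.43185694 -0.30498912  0.23081821] [ 0.47866026 -0.65370985  0.49419064] [-0.03758741 -0.0592975   0.02352402] [ 0.50270458  0.64092976  0.09533058  1.65647956 -0.07660993  0.84819145
 -0.8682236 ]
```

View pics/w0.png

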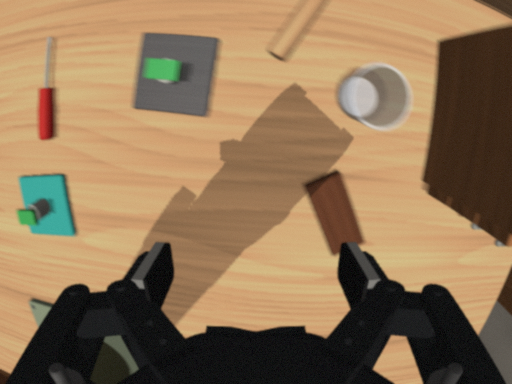

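The wrist view shows the stand base around (176,74) with its pad at (162,69). Turquoise is at (47,205) and the jar at (375,96). I measure the base from here.

```bash
cat >> h.py <<'E'
def wray(c,uv,z):
    K=c["camera_matrix"];R=cv2.Rodrigues(np.array(c["rvec"]))[0];t=np.array(c["tvec"])
    v=(np.atleast_2d(uv)-[K[0,2],K[1,2]])/K[0,0]; th=np.linalg.norm(v,axis=1)
    r=np.c_[v*(np.sin(th)/np.maximum(th,1e-9))[:,None],np.cos(th)]@R; o=-t@R
    return o+r*((z-o[2])/r[:,2])[:,None]
E
python3 - <<'E'
from h import *; from bench import camera_params
c=camera_params("wrist"); p=cv2.imread('pics/w0.png'); H=cv2.cvtColor(p,cv2.COLOR_BGR2HSV)
roi=(slice(25,122),slice(125,228)); m=np.zeros(p.shape[:2],np.uint8)
g=(H[...,0]>45)&(H[...,0]<80)&(H[...,1]>120)
for nm,M,z in (('base',((H[...,2]<120)&(H[...,1]<70))|g,.012),('pad',g&(H[...,2]>150),.06)):
    m[:]=0; m[roi]=M[roi]; m=cv2.morphologyEx(m,cv2.MORPH_OPEN,np.ones((3,3)))
    k=max(cv2.findContours(m,cv2.RETR_EXTERNAL,cv2.CHAIN_APPROX_NONE)[0],key=len)[:,0].astype(float)
    w=wray(c,k,z)[:,:2]*1000; print(nm,m.sum(),cv2.minAreaRect(w.astype(np.float32)))
E
```

```text
base 5334 ((541.600341796875, -189.83209228515625), (94.58460998535156, 97.46854400634766), 85.35122680664062)
pad 521 ((541.7614135742188, -188.79393005371094), (32.30583953857422, 20.568450927734375), 85.01608276367188)
```

```bash
python3 -m creep '[[[0,0,0,0.01,0.05,0,0.0854],[0,0,0,0.02,0.1,0,0.0854],[0,0,0,0.03,0.15,0,0.0854],[0,0,0,0.04,0.2,0,0.0854],[0,0,0,0.05,0.25,0,0.0854],[0,0,0,0.06,0.3,0,0.0854],[0,0,0,0.07,0.345,0,0.0854],[0,0,0,0.08,0.39,0,0.0854]]]'
```

```text
time: 1.75
tcp_pos: [0.5104, 0.0851, 0.2312]
tcp_rot: [2.185, 0.079, -2.185]
force: [0.9, -0.5, 0.7]
finger_gap: 0.0855
```

```bash
python3 -m creep '[[[0,0,0,0.02,0.04,0,0.0854],[0,0,0,0.035,0.08,-0.02,0.0854],[0,0,0,0.0476,0.1122,-0.05,0.0854],[0,0,0,0.0476,0.1122,-0.09,0.06],[0,0,0,0.0476,0.1122,-0.12,0.06],[0,0,0,0.0476,0.1122,-0.13,0.06],[0,0,0,0.0476,0.1122,-0.13,0.06],[0,0,0,0.0476,0.1122,-0.13,0.06]]]'
python3 - <<'E'
from bench import *; import cv2,numpy as np
s=sense(); p,d=get_image("wrist"); cv2.imwrite("pics/w1.png",p[:,:,::-1]); print(s['tcp_pos'],s['force'],s['wrist_torque'],s['finger_gap'])
E
```

```text
time: 2.55
tcp_pos: [0.5587, 0.195, 0.1026]
tcp_rot: [2.187, 0.078, -2.184]
force: [-0.3, -0.4, 0.9]
finger_gap: 0.0601
[0.55867114 0.19501977 0.10261384] [-0.33402361 -0.37694418  0.87516485] [-0.0208006  -0.00622362  0.00793342] 0.060086107046165634
```

View pics/w1.png

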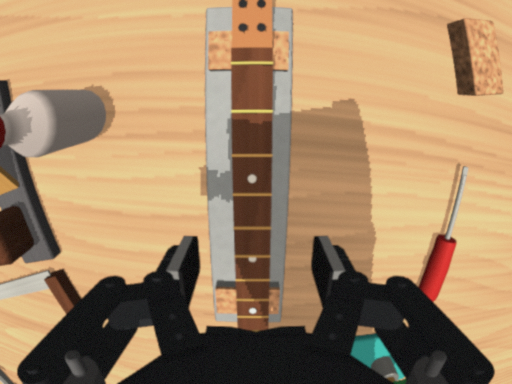

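The bar is upright in the view, centred at column 252 between fingers centred on 256. I go down and grip at the middle.

```bash
python3 -m creep '[[[0,0,0,-0.001,0.0015,-0.03,0.06],[0,0,0,-0.001,0.0015,-0.055,0.06],[0,0,0,-0.001,0.0015,-0.07,0.06],[0,0,0,-0.001,0.0015,-0.0775,0.06],[0,0,0,-0.001,0.0015,-0.0775,0.05],[0,0,0,-0.001,0.0015,-0.0775,0.04],[0,0,0,-0.001,0.0015,-0.0775,0.035],[0,0,0,-0.001,0.0015,-0.0775,0.035]]]' 60
python3 - <<'E'
from bench import *
s=sense(); print(s['tcp_pos'],s['force'],s['wrist_torque'],s['finger_gap'])
E
```

```text
time: 3.4
tcp_pos: [0.5574, 0.1967, 0.0245]
tcp_rot: [2.186, 0.079, -2.184]
force: [-0.0, -0.4, 0.0]
finger_gap: 0.0347
[0.5573689  0.19671827 0.02447627] [-0.03565259 -0.4126375   0.04387608] [-0.03755123  0.01960625  0.04970438] 0.03467368631634801
```

```bash
python3 -m creep '[[[0,0,0,0,0,0,0.02],[0,0,0,0,0,0,0.02],[0,0,0,0,0,0,0.02],[0,0,0,0,0,0,0.02],[0,0,0,0,0,0,0.02],[0,0,0,0,0,0,0.02],[0,0,0,0,0,0,0.02],[0,0,0,0,0,0,0.02]]]' 60
python3 - <<'E'
from bench import *
s=sense(); print(s['tcp_pos'],s['force'],s['wrist_torque'],s['finger_gap'])
E
```

```text
time: 4.2
tcp_pos: [0.5573, 0.1967, 0.0244]
tcp_rot: [2.186, 0.079, -2.184]
force: [-1.4, -0.0, 8.9]
finger_gap: 0.0254
[0.55731223 0.19670921 0.02444342] [-1.3875118  -0.02588013  8.86371665] [-0.02560482  0.35364565  0.06589888] 0.02544944618728091
```

```bash
python3 -m creep '[[[0,0,0,0,0,0.001,0.02],[0,0,0,0,0,0.003,0.02],[0,0,0,0,0,0.006,0.02],[0,0,0,0,0,0.009,0.02],[0,0,0,0,0,0.012,0.02],[0,0,0,0,0,0.015,0.02],[0,0,0,0,0,0.015,0.02],[0,0,0,0,0,0.015,0.02]]]' 90; python3 -m creep '[[[0,0,0,0,0,0,0.02],[0,0,0,0,0,0,0.02],[0,0,0,0,0,0,0.02],[0,0,0,0,0,0,0.02],[0,0,0,0,0,0,0.02],[0,0,0,0,0,0,0.02],[0,0,0,0,0,0,0.02],[0,0,0,0,0,0,0.02]]]' 90;python3 - <<'E'
from bench import *; import cv2,numpy as np
for i in range(2):
    s=sense(); print(s['tcp_pos'],s['force'],s['wrist_torque'],s['finger_gap'])
    p,d=get_image(["top","wrist"][i]); cv2.imwrite(f"pics/l1{i}.png",p[:,:,::-1]); np.save(f"pics/l1{i}.npy",d)
E
```

```text
time: 5.0
tcp_pos: [0.557, 0.1966, 0.0388]
tcp_rot: [2.185, 0.078, -2.185]
force: [-0.2, 0.2, -6.0]
finger_gap: 0.0249
time: 5.8
tcp_pos: [0.557, 0.1966, 0.0388]
tcp_rot: [2.185, 0.078, -2.185]
force: [0.6, 0.4, -4.9]
finger_gap: 0.0252
[0.55703812 0.19657373 0.03876248] [ 0.58187857  0.35673114 -4.88561802] [-0.0367911   0.21222212  0.01849315] 0.02523534896460642
[0.55707567 0.19657262 0.03878304] [-0.03181737 -0.66726232 -4.67242165] [0.04614973 0.2502401  0.01829594] 0.024944241169088766
```

View pics/l11.png

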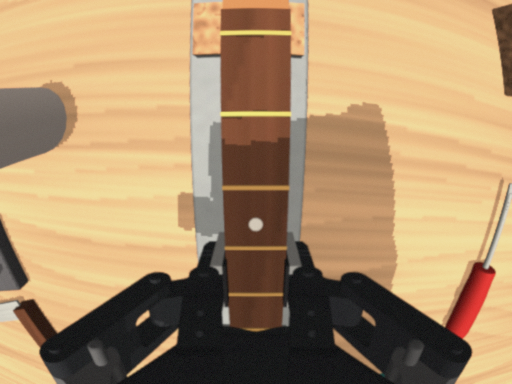

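The bar is held, with the head toward the image top. The felt moment (My about +0.23) says the head side is heavy. Next I check whether the bar stayed level and is clear of the rest.

Run:
```python
from h import *; from bench import *
d=np.load('pics/l10.npy'); W=world('top',d); 
ax=np.array([np.cos(np.radians(4.1)),np.sin(np.radians(4.1))]); n=np.array([-ax[1],ax[0]])
q=(W[...,:2]-[.558,.1973]); s=q@ax; t=q@n
for a in np.arange(-.165,.17,.03):
    m=(abs(s-a)<.012)&(abs(t)<.009)&(d>0)&(W[...,2]<.3); print(round(a,3),m.sum(),np.median(W[m][:,2]).round(4))
m=(W[...,2]>.05)&(abs(t)<.025)&(abs(s)<.2)&(W[...,2]<.085); print(s[m].min(),s[m].max())
```

```text
-0.165 32 0.0702
-0.135 51 0.0717
-0.105 53 0.0712
-0.075 51 0.0715
-0.045 53 0.0708
-0.015 9 0.0708
0.015 0 nan
0.045 0 nan
0.075 0 nan
0.105 5 0.0674
0.135 33 0.0642
0.165 35 0.0636
-0.17002041156326037 0.17014449488820046
  return _methods._mean(a, axis=axis, dtype=dtype,
  ret = ret.dtype.type(ret / rcount)
```

```bash
for i in 1 2 3; do python3 -m creep '[[[0,0,0,0,0,0.003,0.02],[0,0,0,0,0,0.003,0.02],[0,0,0,0,0,0.003,0.02],[0,0,0,0,0,0.003,0.02],[0,0,0,0,0,0.003,0.02],[0,0,0,0,0,0.003,0.02],[0,0,0,0,0,0.003,0.02],[0,0,0,0,0,0.003,0.02]]]' >/dev/null
python3 - <<'E'
from bench import *
s=sense(); print(s['tcp_pos'],s['force'].round(2),s['wrist_torque'].round(3))
E
done
```

```text
[0.55701427 0.1965493  0.04175201] [ 0.33 -0.13 -5.6 ] [-0.05   0.244  0.024]
[0.55704969 0.19654372 0.04474766] [-0.33  0.04 -6.14] [ 0.014  0.227 -0.041]
[0.55704159 0.19653782 0.04774924] [-0.5   0.32 -5.86] [0.039 0.185 0.042]
```

Head-heavy, about 0.23 Nm / 5.6 N, so the balance point is ≈ +41 mm. I set the bar back down and regrip there.

```bash
python3 -m creep '[[[0,0,0,0,0,-0.006,0.02],[0,0,0,0,0,-0.012,0.02],[0,0,0,0,0,-0.017,0.02],[0,0,0,0,0,-0.02,0.02],[0,0,0,0,0,-0.022,0.02],[0,0,0,0,0,-0.0228,0.02],[0,0,0,0,0,-0.0228,0.02],[0,0,0,0,0,-0.0228,0.02]]]' 60;  python3 -m creep '[[[0,0,0,0,0,-0.0005,0.026],[0,0,0,0,0,-0.0005,0.03],[0,0,0,0,0,-0.0005,0.04],[0,0,0,0,0,-0.0005,0.045],[0,0,0,0.01,0.0007,0,0.045],[0,0,0,0.025,0.0018,0,0.045],[0,0,0,0.04,0.0029,0,0.045],[0,0,0,0.041,0.003,0,0.045]]]';python3 - <<'E'
from bench import *; import cv2,numpy as np
for i in range(1):
    s=sense(); print(s['tcp_pos'],s['force'],s['wrist_torque'],s['finger_gap'])
    p,d=get_image(["top","wrist"][i]); cv2.imwrite(f"pics/l2{i}.png",p[:,:,::-1]); np.save(f"pics/l2{i}.npy",d)
E
python3 - <<'E'
from h import *
d=np.load('pics/l20.npy'); W=world('top',d); 
ax=np.array([np.cos(np.radians(4.1)),np.sin(np.radians(4.1))]); n=np.array([-ax[1],ax[0]])
q=(W[...,:2]-[.558,.1973]); s=q@ax; t=q@n
for a in (-.15,-.12,-.09,-.06,.12,.135,.15):
    m=(abs(s-a)<.012)&(abs(t)<.03)&(d>0)&(W[...,2]<.3)&(W[...,2]>.04); print(a,m.sum(),np.median(W[m][:,2]).round(4),((t[m].max()+t[m].min())/2).round(4))
m=(W[...,2]>.04)&(abs(t)<.025)&(abs(s)<.2)&(W[...,2]<.07); print(s[m].min(),s[m].max())
E
```

```text
time: 9.1
tcp_pos: [0.5571, 0.1966, 0.0251]
tcp_rot: [2.185, 0.078, -2.185]
force: [-0.4, 0.3, -5.2]
finger_gap: 0.0246
time: 9.9
tcp_pos: [0.5993, 0.1994, 0.025]
tcp_rot: [2.187, 0.078, -2.184]
force: [-0.3, 0.4, 1.1]
finger_gap: 0.0448
[0.59925604 0.19938986 0.02495008] [-0.34242284  0.36504324  1.05857443] [ 0.04360754 -0.04672018  0.00447607] 0.04482670170582733
-0.15 3 0.0466 -0.0132
-0.12 29 0.0569 -0.0084
-0.09 61 0.0568 -0.0021
-0.06 81 0.0566 -0.001
  return _methods._mean(a, axis=axis, dtype=dtype,
  ret = ret.dtype.type(ret / rcount)
Traceback (most recent call last):
ValueError: zero-size array to reduction operation maximum which has no identity
```

```bash
python3 -m creep '[[[0,0,0,0,0,-0.0005,0.035],[0,0,0,0,0,-0.0005,0.025],[0,0,0,0,0,-0.0005,0.02],[0,0,0,0,0,-0.0005,0.02],[0,0,0,0,0,-0.0005,0.02],[0,0,0,0,0,-0.0005,0.02],[0,0,0,0,0,-0.0005,0.02],[0,0,0,0,0,0.0005,0.02]]]' 60; python3 -m creep '[[[0,0,0,0,0,0.004,0.02],[0,0,0,0,0,0.009,0.02],[0,0,0,0,0,0.015,0.02],[0,0,0,0,0,0.02,0.02],[0,0,0,0,0,0.022,0.02],[0,0,0,0,0,0.022,0.02],[0,0,0,0,0,0.022,0.02],[0,0,0,0,0,0.022,0.02]]]' 60
for i in 1 2 3 4 5; do python3 - <<'E'
from bench import *
s=sense(); print(s['tcp_pos'],s['force'].round(2),s['wrist_torque'].round(3))
for k in range(2):
    get_image("top"); s=sense(); print(s['force'].round(2),s['wrist_torque'].round(3))
E
done
```

```text
time: 10.75
tcp_pos: [0.5978, 0.1996, 0.0252]
tcp_rot: [2.184, 0.078, -2.186]
force: [0.1, -0.1, -6.6]
finger_gap: 0.025
time: 11.55
tcp_pos: [0.5979, 0.1995, 0.0472]
tcp_rot: [2.185, 0.078, -2.185]
force: [0.3, -0.1, -5.8]
finger_gap: 0.0253
[0.59792302 0.19953325 0.04724239] [ 0.34 -0.13 -5.84] [ 0.045 -0.03  -0.038]
[-0.77 -0.84 -6.03] [ 0.019 -0.01  -0.006]
[-0.12 -0.15 -5.07] [ 0.004 -0.018  0.051]
[0.59794292 0.19954794 0.04728942] [-0.12 -0.15 -5.07] [ 0.004 -0.018  0.051]
[-0.36  0.25 -5.64] [-0.051  0.032  0.012]
[ 0.49 -0.21 -5.97] [-0.027 -0.014  0.001]
[0.59797342 0.19956745 0.04733249] [ 0.49 -0.21 -5.97] [-0.027 -0.014  0.001]
[ 0.57 -0.67 -4.9 ] [ 0.004 -0.019 -0.047]
[ 0.5  -0.23 -4.43] [-0.034 -0.001 -0.08 ]
[0.59800913 0.19954895 0.04739119] [ 0.5  -0.23 -4.43] [-0.034 -0.001 -0.08 ]
[ 0.34 -0.55 -5.36] [-0.012 -0.042 -0.015]
[-0.66 -0.62 -5.02] [-0.015 -0.029  0.042]
[0.5980447  0.1995846  0.04744474] [-0.66 -0.62 -5.02] [-0.015 -0.029  0.042]
[-0.22 -0.29 -4.9 ] [-0.014 -0.022  0.001]
[-0.15 -0.22 -5.69] [-0.007  0.007  0.036]
```

The lift at +40 mm is balanced (My ≈ -0.015±0.02 Nm, about 2 mm). Next I carry the bar up and over to the post.

```bash
python3 -m creep '[[[0,0,0,0,0,0.015,0.02],[0,0,0,0,0,0.035,0.02],[0,0,0,0,-0.005,0.055,0.02],[0,0,-0.1,0,-0.02,0.075,0.02],[0,0,-0.2,-0.005,-0.045,0.083,0.02],[0,0,-0.3,-0.01,-0.075,0.083,0.02],[0,0,-0.4,-0.015,-0.105,0.083,0.02],[0,0,-0.5,-0.02,-0.135,0.083,0.02]]]' 70; python3 -m creep '[[[0,0,-0.15,-0.005,-0.03,0,0.02],[0,0,-0.35,-0.01,-0.065,0,0.02],[0,0,-0.55,-0.015,-0.1,0,0.02],[0,0,-0.75,-0.02,-0.135,0,0.02],[0,0,-0.95,-0.025,-0.17,0,0.02],[0,0,-1.1,-0.03,-0.2,0,0.02],[0,0,-1.25,-0.035,-0.225,0,0.02],[0,0,-1.32,-0.0395,-0.245,0,0.02]]]';python3 -m creep '[[[0,0,0,0,-0.012,0,0.02],[0,0,0,0,-0.019,0,0.02],[0,0,0,0,-0.019,0,0.02],[0,0,0,0,-0.019,-0.005,0.02],[0,0,0,0,-0.019,-0.01,0.02],[0,0,0,0,-0.019,-0.015,0.02],[0,0,0,0,-0.019,-0.018,0.02],[0,0,0,0,-0.019,-0.02,0.02]]]'
python3 - <<'E'
from bench import *; import cv2,numpy as np
for n in ("top","scene","wrist"):
    s=sense(); print(s['tcp_pos'],s['tcp_rot'],s['force'].round(2),s['wrist_torque'].round(3),s['finger_gap'])
    p,d=get_image(n); cv2.imwrite(f"pics/c_{n}.png",p[:,:,::-1]); np.save(f"pics/c_{n}.npy",d)
E
```

```text
time: 12.85
tcp_pos: [0.5779, 0.0634, 0.1318]
tcp_rot: [2.209, 0.031, -2.206]
force: [0.9, 0.2, -5.5]
finger_gap: 0.0246
time: 13.65
tcp_pos: [0.5382, -0.1823, 0.1316]
tcp_rot: [-2.177, 0.098, 2.175]
force: [0.1, 0.0, -6.6]
finger_gap: 0.0252
time: 14.45
tcp_pos: [0.5385, -0.1992, 0.11]
tcp_rot: [-2.176, 0.094, 2.177]
force: [0.2, 1.0, -5.0]
finger_gap: 0.025
[ 0.53848782 -0.1992131   0.11003003] [-2.1763484   0.09449756  2.1772357 ] [ 0.22  0.99 -5.02] [ 0.035 -0.061  0.015] 0.024985938634389245
[ 0.53842188 -0.19927252  0.10990807] [-2.17613303  0.09459217  2.17731214] [-0.53  0.23 -6.57] [-0.017  0.025 -0.023] 0.02515524929743237
[ 0.53846603 -0.19933304  0.11019301] [-2.17633058  0.09470637  2.17708999] [ 0.58  0.93 -5.46] [ 0.058  0.008 -0.036] 0.02480178030195116
```

View pics/c_top.png

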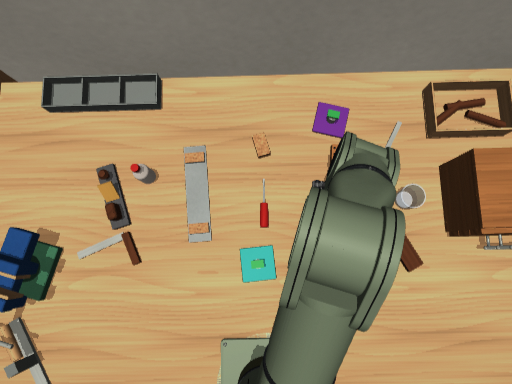

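View pics/c_scene.png

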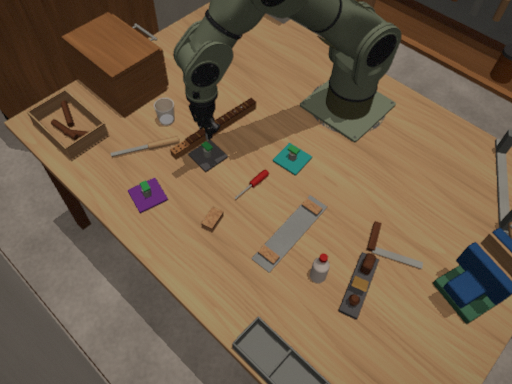

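View pics/c_wrist.png

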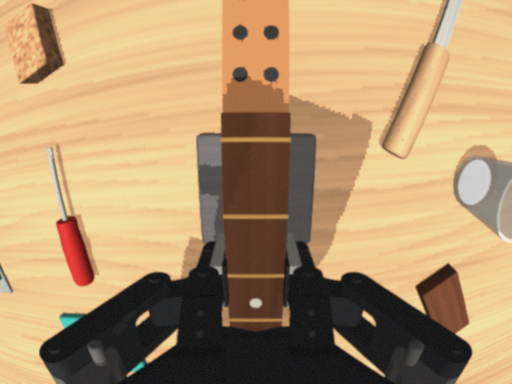

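The wrist view shows the base's far edge level at row 135, columns 199–315, symmetric about the bar at 256, so it is square and centred. I compute the base edge in world coordinates.

Run:
```python
from h import *; from bench import *
c=camera_params("wrist")
w=wray(c,[[199,136],[256,134],[315,135],[198,180],[317,180]],.012)[:,:2]; print(w.round(4))
from scipy.spatial.transform import Rotation as R
T=R.from_rotvec(sense()['tcp_rot']).as_matrix(); print(np.degrees(np.arctan2(T[1,1],T[0,1])))
p=cv2.imread('pics/c_wrist.png'); g=cv2.cvtColor(p,cv2.COLOR_BGR2GRAY); print(g[125:145,210],g[125:145,302]); print(g[185,190:210],g[185,305:325])
d=np.load('pics/c_wrist.npy'); 
a=np.radians(-5.); x=np.array([np.cos(a),np.sin(a)]); n=np.array([-x[1],x[0]])
for e in ([.5375,-.1995],): print("expected far edge mid",e+.05*x)
q=(w-[.5375,-.1995]); print((q@x).round(4),(q@n).round(4))
# neck fingerboard end: expected distance from grip 110-40=70
f=wray(c,[[256,113]],.1415)[:,:2]-[.5385,-.1993]; print('fb end from tcp',f@x,f@n)
```

```text
[[ 0.5912 -0.158 ]
 [ 0.5883 -0.2046]
 [ 0.5839 -0.2529]
 [ 0.5542 -0.1523]
 [ 0.5454 -0.253 ]]
-94.99733864493234
[209 206 202 199 199 200 194 151  95  80  97 110 120 123 125 123 125 123
 121 124] [147 146 148 151 152 149 147 140 105  72  72  73  77  80  84  79  81  80
  83  82]
[216 216 216 216 217 216 213 199 157 105  78  76  78  75  79  81  78  77
  80  79] [ 78  78  79  76  76  77  75  71  98 144 160 161 163 163 164 164 165 163
 163 164]
expected far edge mid [ 0.58730973 -0.20385779]
[0.0499 0.0511 0.0509 0.0125 0.0126] [ 0.046  -0.0007 -0.0491  0.0485 -0.0526]
fb end from tcp [0.07222762] [-0.00075318]
```

Alignment is within 1–2 mm. I lower gently, shifting y by -1 mm.

```bash
python3 -m creep '[[[0,0,0,0,-0.001,-0.01,0.02],[0,0,0,0,-0.001,-0.02,0.02],[0,0,0,0,-0.001,-0.028,0.02],[0,0,0,0,-0.001,-0.034,0.02],[0,0,0,0,-0.001,-0.038,0.02],[0,0,0,0,-0.001,-0.041,0.02],[0,0,0,0,-0.001,-0.042,0.02],[0,0,0,0,-0.001,-0.042,0.02]]]'
python3 - <<'E'
from bench import *; import cv2,numpy as np
for i in range(6):
    s=sense(); print(s['tcp_pos'].round(4),s['force'].round(2),s['wrist_torque'].round(3))
    p,d=get_image("scene")
cv2.imwrite("pics/d_scene.png",cv2.resize(p[80:200,130:290],None,fx=4.5,fy=4.5,interpolation=cv2.INTER_CUBIC)[:,:,::-1])
E
```

```text
time: 15.4
tcp_pos: [0.5386, -0.2004, 0.0685]
tcp_rot: [-2.177, 0.095, 2.177]
force: [-0.3, -0.5, -5.0]
finger_gap: 0.0254
[ 0.5386 -0.2004  0.0685] [-0.34 -0.51 -4.97] [-0.021  0.033  0.001]
[ 0.5387 -0.2005  0.0686] [-0.24 -0.24 -5.46] [-0.009  0.009 -0.031]
[ 0.5387 -0.2005  0.0687] [-0.24  0.29 -5.14] [-0.03   0.043 -0.033]
[ 0.5387 -0.2005  0.0687] [-0.22  0.36 -5.21] [-0.038 -0.065  0.013]
[ 0.5386 -0.2005  0.0687] [-0.06 -0.11 -5.12] [0.012 0.021 0.016]
[ 0.5386 -0.2005  0.0687] [ 0.64  0.22 -5.36] [ 0.013 -0.051  0.015]
```

View pics/d_scene.png

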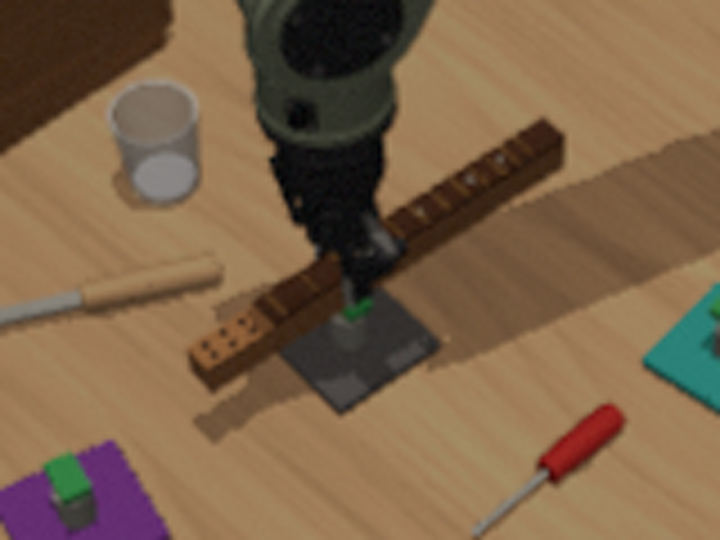

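The bar sits just above the green pad at (357,308), and the mean moment is about 0. I continue down in small steps.

```bash
python3 -m creep '[[[0,0,0,0,0,-0.0005,0.02],[0,0,0,0,0,-0.001,0.02],[0,0,0,0,0,-0.0015,0.02],[0,0,0,0,0,-0.002,0.02],[0,0,0,0,0,-0.0025,0.02],[0,0,0,0,0,-0.003,0.02],[0,0,0,0,0,-0.0035,0.02],[0,0,0,0,0,-0.004,0.02]]]'; python3 -m creep '[[[0,0,0,0,0,-0.0003,0.02],[0,0,0,0,0,-0.0006,0.02],[0,0,0,0,0,-0.0009,0.02],[0,0,0,0,0,-0.0012,0.02],[0,0,0,0,0,-0.0012,0.02],[0,0,0,0,0,-0.0012,0.02],[0,0,0,0,0,-0.0012,0.02],[0,0,0,0,0,-0.0012,0.02]]]'
python3 - <<'E'
from bench import *
for i in range(4):
    s=sense(); print(s['tcp_pos'].round(4),s['force'].round(2),s['wrist_torque'].round(3)); get_image("scene")
E
```

```text
time: 16.5
tcp_pos: [0.5385, -0.2004, 0.0644]
tcp_rot: [-2.177, 0.095, 2.177]
force: [-1.2, 0.0, -5.4]
finger_gap: 0.025
time: 17.3
tcp_pos: [0.5385, -0.2005, 0.0633]
tcp_rot: [-2.177, 0.095, 2.177]
force: [-0.6, 1.2, -2.9]
finger_gap: 0.0253
[ 0.5385 -0.2005  0.0633] [-0.59  1.21 -2.92] [ 0.087  0.147 -0.009]
[ 0.5385 -0.2005  0.0633] [-0.31  0.86 -2.36] [0.068 0.163 0.014]
[ 0.5386 -0.2004  0.0633] [-1.31  0.52 -1.89] [ 0.059  0.138 -0.021]
[ 0.5386 -0.2004  0.0633] [-0.96 -0.13 -2.38] [ 0.053  0.117 -0.036]
```

```bash
python3 -m creep '[[[0,0,0,0,0,-0.0003,0.02],[0,0,0,0,0,-0.0006,0.02],[0,0,0,0,0,-0.0009,0.02],[0,0,0,0,0,-0.001,0.02],[0,0,0,0,0,-0.001,0.02],[0,0,0,0,0,-0.001,0.02],[0,0,0,0,0,-0.001,0.02],[0,0,0,0,0,-0.001,0.02]]]' 20
python3 - <<'E'
from bench import *
for i in range(4):
    s=sense(); print(s['tcp_pos'].round(4),s['force'].round(2),s['wrist_torque'].round(3),s['finger_gap']); get_image("scene")
E
```

```text
time: 18.3
tcp_pos: [0.5386, -0.2004, 0.0623]
tcp_rot: [-2.177, 0.095, 2.177]
force: [-2.0, 0.0, 0.6]
finger_gap: 0.0245
[ 0.5386 -0.2004  0.0623] [-1.95  0.05  0.55] [0.157 0.251 0.009] 0.024461951744457762
[ 0.5386 -0.2004  0.0623] [-0.98  0.22  1.08] [0.127 0.228 0.019] 0.025052061474130555
[ 0.5386 -0.2005  0.0623] [-0.79  0.1  -0.45] [ 0.111  0.209 -0.041] 0.02499695370237702
[ 0.5386 -0.2004  0.0623] [0.21 0.56 0.37] [ 0.182  0.228 -0.049] 0.025001889510171557
```

The full weight is now on the pad (Fz ≈ 0.4). I open slightly, hovering beside the bar, and check before leaving.

```bash
python3 -m creep '[[[0,0,0,0,0,0,0.026],[0,0,0,0,0,0,0.027],[0,0,0,0,0,0,0.028],[0,0,0,0,0,0,0.029],[0,0,0,0,0,0,0.03],[0,0,0,0,0,0,0.032],[0,0,0,0,0,0,0.034],[0,0,0,0,0,0,0.034]]]' 20
python3 - <<'E'
from bench import *; import cv2
for i in range(2):
    s=sense(); print(s['tcp_pos'].round(4),s['force'].round(2),s['wrist_torque'].round(3),s['finger_gap']); p,d=get_image(["scene","wrist"][i])
    cv2.imwrite(f"pics/e{i}.png",(cv2.resize(p[80:200,130:290],None,fx=4.5,fy=4.5,interpolation=cv2.INTER_CUBIC) if i==0 else p)[:,:,::-1])
E
```

```text
time: 19.3
tcp_pos: [0.5386, -0.2004, 0.0623]
tcp_rot: [-2.177, 0.095, 2.177]
force: [0.2, -0.6, -1.1]
finger_gap: 0.0337
[ 0.5386 -0.2004  0.0623] [ 0.18 -0.61 -1.07] [ 0.011 -0.007  0.008] 0.03366929234944635
[ 0.5385 -0.2004  0.0623] [ 0.81  1.52 -0.33] [0.019 0.046 0.02 ] 0.03384011925206002
```

View pics/e0.png

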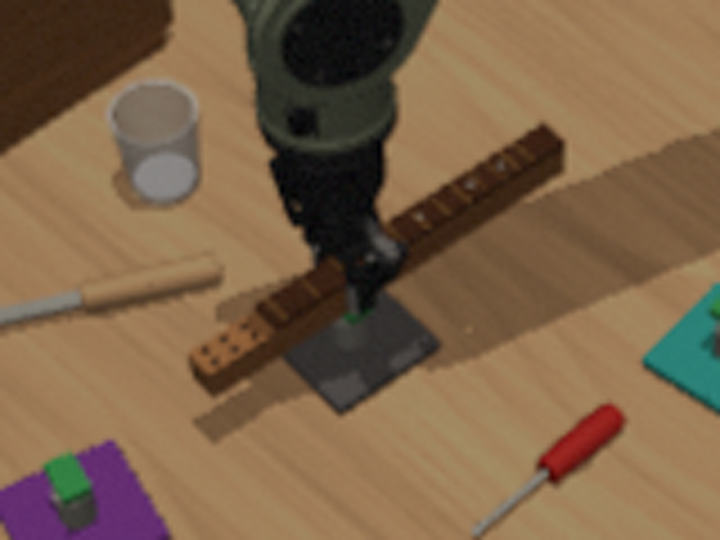

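View pics/e1.png

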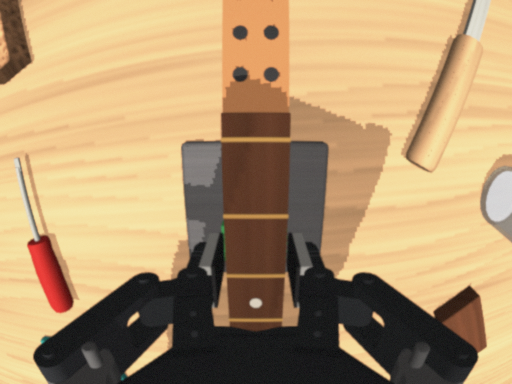

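The bar is released and stays put, with the same pixel position as when held and a visible gap at both fingers. I open further, wait, and then retreat straight up.

```bash
python3 -m creep '[[[0,0,0,0,0,0,0.038],[0,0,0,0,0,0,0.044],[0,0,0,0,0,0,0.05],[0,0,0,0,0,0,0.05],[0,0,0,0,0,0,0.05],[0,0,0,0,0,0,0.05],[0,0,0,0,0,0,0.05],[0,0,0,0,0,0,0.05]]]'; python3 -m creep '[[[0,0,0,0,0,0.004,0.05],[0,0,0,0,0,0.012,0.05],[0,0,0,0,0,0.025,0.05],[0,0,0,0,0,0.04,0.05],[0,0,0,0,0,0.06,0.05],[0,0,0,0,0,0.08,0.05],[0,0,0,0,0,0.1,0.05],[0,0,0,0,0,0.12,0.05]]]'; python3 -m creep '[[[0,0,0,-0.01,0.03,0.02,0.05],[0,0,0,-0.01,0.07,0.03,0.05],[0,0,0,-0.01,0.11,0.03,0.05],[0,0,0,-0.02,0.15,0.03,0.05],[0,0,0,-0.02,0.19,0.03,0.05],[0,0,0,-0.02,0.23,0.03,0.05],[0,0,0,-0.02,0.26,0.03,0.05],[0,0,0,-0.02,0.28,0.03,0.05]]]'
python3 - <<'E'
from h import *; from bench import *
p,d=get_image("top"); cv2.imwrite("pics/f.png",p[:,:,::-1]); W=world('top',d)
a=np.radians(-5.); ax=np.array([np.cos(a),np.sin(a)]); n=np.array([-ax[1],ax[0]])
q=W[...,:2]-[.5375,-.1995]; s=q@ax; t=q@n
for v in np.arange(-.2,.14,.03):
    m=(abs(s-v)<.012)&(abs(t)<.03)&(d>0)&(W[...,2]>.07); 
    if m.sum(): print(round(v,3),m.sum(),np.median(W[m][:,2]).round(4),((t[m].max()+t[m].min())/2).round(4))
m=(W[...,2]>.07)&(abs(t)<.03)&(abs(s)<.25)&(d>0); print(s[m].min(),s[m].max(),cv2.minAreaRect((W[m][:,:2]*1000).astype(np.float32)))
p,d=get_image("scene"); cv2.imwrite("pics/g.png",p[:,:,::-1])
E
```

```text
time: 20.2
tcp_pos: [0.5386, -0.2004, 0.0623]
tcp_rot: [-2.177, 0.095, 2.177]
force: [0.1, -0.1, 0.3]
finger_gap: 0.0497
time: 21.0
tcp_pos: [0.5385, -0.2005, 0.1843]
tcp_rot: [-2.178, 0.095, 2.176]
force: [-0.6, -0.2, -0.0]
finger_gap: 0.0503
time: 21.8
tcp_pos: [0.5183, 0.0821, 0.2133]
tcp_rot: [-2.178, 0.092, 2.177]
force: [0.6, -1.3, -0.0]
finger_gap: 0.05
-0.2 79 0.0942 -0.0007
-0.17 95 0.0944 -0.0004
-0.14 86 0.0949 0.0001
-0.11 93 0.0944 -0.0007
-0.08 92 0.0942 -0.0004
-0.05 83 0.0938 0.0004
-0.02 92 0.0939 -0.0004
0.01 87 0.0939 -0.0001
0.04 85 0.0946 0.0002
0.07 80 0.0919 -0.0002
0.1 80 0.0875 -0.0006
0.13 47 0.0873 -0.0003
-0.2077431500261219 0.13212615857026486 ((499.7977600097656, -196.61932373046875), (27.107709884643555, 339.8746032714844), 84.98173522949219)
```

View pics/f.png

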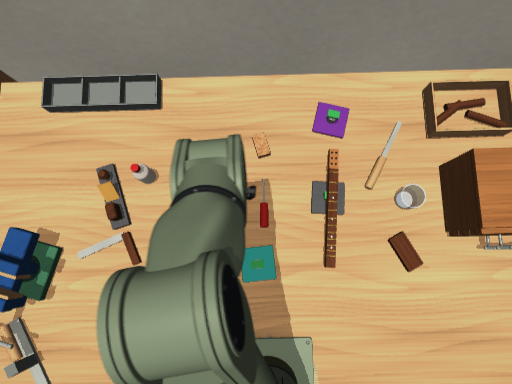

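View pics/g.png

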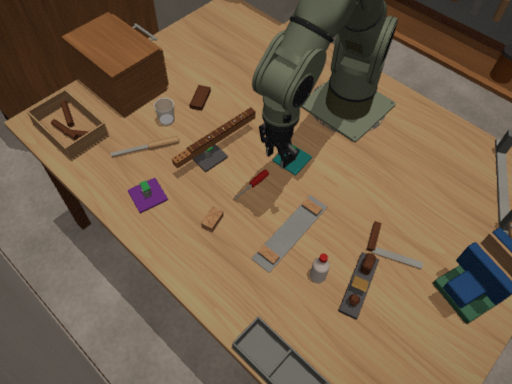

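The bar lies level on the post at (331,208) in the top view: its top height is 0.094 throughout, yaw is -5.0° and it is centred across. The gripper is clear and everything else is where it was, so I hand the job in.

```bash
python3 -m creep '[[[0,0,0,0,0,0,0.05],[0,0,0,0,0,0,0.05],[0,0,0,0,0,0,0.05],[0,0,0,0,0,0,0.05],[0,0,0,0,0,0,0.05],[0,0,0,0,0,0,0.05],[0,0,0,0,0,0,0.05],[0,0,0,0,0,0,0.05]]]'; python3 -c "
from bench import *
print(sign_off())"
```

```text
time: 22.7
tcp_pos: [0.5185, 0.0795, 0.2122]
tcp_rot: [-2.177, 0.095, 2.177]
force: [-0.1, -0.2, 0.3]
finger_gap: 0.05
the job is handed in; nothing more can be done
None
```

The neck blank is balancing level on the green pad of the balance post, with the gripper clear of it. I handed the job in at about 22.7 s.

- **Finding the balance point:** a lift at the middle felt heavy at the head end (about 0.23 Nm at 5.5 N). I set it back down and lifted again about 40 mm toward the head, where the moment averaged close to zero.
- **Placing:** I lowered it onto the pad in steps of 0.5 mm or less until the pad carried its weight, then opened the fingers. It did not move when released.
- **Last checks:** the fingerboard measured about 94 mm high all along. The bar is turned -5.0°, against -4.7° to -7.0° from different measurements of the base (I took -5.0°), and is centred across within 1 mm. The other things on the bench looked unmoved in the top and scene pictures.
- **Disagreements:**
  - An early wrist picture put the post about 10 mm off. I took it just after a move, with the arm probably still settling, and a later still picture agreed with the other cameras to about 2 mm.
  - While the bar was held on the pad, the wrist felt a moment of about 0.2 Nm. I put this down to a sideways force of about 1 N, and it vanished on release.

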